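# Make up the cell kit and the control kit

## Task

Make up two kits for the battery build. The plain tray gets the battery cell standing upright and the long busbar lying flat, one in each compartment; the tray with the tall backboard gets the relay module (connectors up) and the short busbar lying flat, one in each compartment, and the end plate, same edge down, with its foot in the channel near the toe rail and leaning back against the backboard at a clear slant, squarely and within the board's width. Set the cell down gently instead of dropping it, and do not disturb the cable gland or the jar.

Things in the scene. Friction and masses are not known exactly. Their poses are not given: they have to be found in the camera images.
- cell: Battery cell: teal plastic block standing upright, 100 (x) x 28 (y) x 66 mm high, with two 8 mm high, 12 mm wide steel terminal studs on top, 36 mm either side of the middle along x (red and black washers under them). About 0.35 kg. Origin: centre of its underside, z up.
- bar_long: Long busbar: copper strap 104 mm long (x), 20 mm wide (y), its two ends 4 mm thick and flat on the table, its middle 32 mm raised as a square arch 20 mm high, which is where to grip it across its width. Origin: centre of its underside, z up. Starts lying flat.
- bar_short: Short busbar: the same copper strap with the same 32 mm long, 20 mm high arch in its middle, but only 64 mm long (x), 20 mm wide (y). Origin: centre of its underside, z up. Starts lying flat.
- relay: Relay module: black plastic block 60 (x) x 40 (y) x 30 mm high, a grey label patch and two green connectors (2 mm proud) on top. Origin: centre of its underside, z up.
- plate: End plate: aluminium, 6 mm thick (x), 100 wide (y), 120 tall (z), 0.19 kg, dark hole near each corner. Origin: middle of its lower edge; z runs up the plate. Starts upright (may lean a few degrees) in the slot of a fixed plywood rack (70 x 124 mm), foot 8 mm above the table; slot walls, 29 mm over their outsides, reach 38 mm, so its upper 90 mm stand free: grip near the top, lift straight up.
- plate_top (a point): Middle of the end plate's upper edge (120 mm above its origin along its z).
- tray_cell: Cell-kit tray: fixed low galvanised steel tray, no backboard, 130 (x) x 175 (y) mm outside, walls 14 mm high, 5 thick, floor 4 thick. A 5 mm wide, 14 mm high divider along x makes two equal compartments, each 120 (x) x 80 (y) mm inside, centred at x = 0, y = +42.5 and -42.5 mm. Origin: centre of its underside, on the table; z up.
- tray_control: Control-kit tray: fixed steel, 136 (x) x 175 (y) mm, walls 14 high, 5 thick, floor 4 thick. Origin: centre of underside, z up. Upright backboard all along the -x side: 66 mm high, inner face at x = -62. Toe rail along y at x = -27 to -22, 14 high; between them a 35 mm channel. Beyond the rail a 5 mm divider makes two compartments, 85 (x) x 80 (y), centred x = 20.5, y = +42.5 and -42.5.
- gland: Bystander, leave alone: a plastic cable gland, white flange 40 mm across and grey barrel, 40 mm high, standing. Origin: centre of its underside.
- jar: Bystander, leave alone: an amber glass jar, 52 mm across and 75 mm high, standing. Origin: centre of its underside.
Things that resemble listed ones, but are neither listed nor needed, are in the scene too. Leave any black or purple look-alike of the bar_short alone.

How it is judged:
By the outcome, as a careful person would: the job done as asked, in the order asked, and still so for the second after the job is handed in, with the robot touching nothing.
It also fails if it takes over 128 s, if anything falls off the work surface, if the arm or the gripper's body presses on something with over 40 N, if the wrist force passes 120 N, or if a joint passes its speed limit or range.

## Robot

A 6-joint arm with a two-finger parallel gripper is mounted at the origin on the work surface. World frame = base frame: x ahead of the robot, y to its left, z up, the work surface at z = 0. Lengths are in mm, angles in rad, forces in N, time in s.
With the tool pointing down it reaches from about 275 to 825 mm from the base axis. Payload 4.9 kg.
Tool frame: the origin (TCP) lies at the very end of the fingers, on their centre line; the grasp point (between the pads) lies 19 mm behind it; z points along the fingers, y is the line along which they close (so a half turn about z gives the same grasp; the last joint's range is limited). The gripper opens to 85 mm and grips with 20 to 120 N. Pads are 22 mm wide; open, the fingers measure 114 mm over their backs; the gripper's body (76 mm by 85 mm) begins 54 mm behind the grasp point. The pads swing forward as they close: fully open they stand 13 mm farther back than shut.
Start: joints at [0.971, 0.326, -0.193, 1.052, 0, 1.437], TCP at [247.023, 491.425, 231.281] pointing down, gripper open.
Joint ranges: [-2.65, 2.65], [-0.97, 1.79], [-1.3, 1.35], [-1.93, 2.1], [-1.47, 1.37], [-3.14, 3.14]. Speed limits (rad/s): [2.57, 2.57, 3.14, 3.14, 3.14, 3.14].

## Interface

Orientations are given as [roll, pitch, yaw] about the fixed x, y, z axes, in that order (R = Rz(yaw) Ry(pitch) Rx(roll)).
In Python, from bench import bot, solve_ik, imaging gives the robot as it stands. Calls block until the motion is done:
- bot.move_ptp(position, orientation): joint-space move of the TCP to a pose.
- bot.movel(position, rot=None, max_speed=150, threshold=None): straight line of the TCP; rot=None keeps the orientation; max_speed is the mean speed in mm/s. With threshold (N) it stops when the force on the tool has changed by that much, and returns True; else False.
- bot.move_j(angles): joint-space move.
- bot.grip(opening, effort=None): opening from 0.0 (shut) to 1.0 (fully open); effort is the grip in N (None keeps the last); returns when the fingers have stopped.
- bot.dwell(seconds).
- solve_ik(position, orientation): joint angles nearest the present ones, or None.
- bot.get_state(): the state.
- imaging.capture(name): name is "side" or "top"; returns the picture (400x640x3 uint8, blue, green, red); there is no depth.
- imaging.camera_model(name): a dict with "K" (3x3 intrinsics, pixels), "k1" (the pictures are not rectified: a ray, as slopes to the right and down, at radius r is drawn at 1 + k1 r^2 times it, then the intrinsics apply), "position" and "rotation" of the camera in the world. Camera axes: x right, y up, looking along -z (the intrinsics and any distortion apply to the point x, -y, -z); pixel columns grow to the right and rows downward; lengths in mm; the calibration is good to about 2 mm. A picture is of the moment at which its call begins. camera_model takes no time and is no camera call.
A pose or a line that the arm cannot do raises bot.IKError and nothing moves.
- bot.sign_off(): hands the job in; it is judged then, once.
The state is a dict: "t": time; "qpos": joint angles; "joint_velocities": joint speeds; "effort": joint torques, N m; "tcp_pos": TCP position; "orientation": TCP orientation; "contact_force": force on the tool from outside, world axes, zero at the start; "wrist_torque": the same for the moment, N m; "opening": opening from 0.0 (shut) to 1.0 (fully open); "gripper_force": force on a finger pad.
Only numpy, scipy, OpenCV 4.12 (cv2) and the standard library are available. Lean on these libraries where they do the work, as an engineer would, in place of code of your own. Each camera call takes 0.05 s, during which the arm holds its last target. There are 200 camera calls.

## Working session

There is one attempt and no reset: what is moved stays moved. The work goes in short steps, each a Python script; the robot and the scene stay as the last script left them, time stands still between calls to the robot, and variables do not carry over. Pictures are saved under pics/ and viewed, at most 14 in all, crops included, and the job is handed in when it is done.

```bash
mkdir -p pics; ls; python3 - <<'E'
from bench import bot, solve_ik, imaging
import cv2
for n in("side","top"):
    cv2.imwrite(f"pics/{n}0.png",imaging.capture(n)); print(n,imaging.camera_model(n))
print(bot.get_state())
E
```

```text
pics
side {'K': array([[362.4820441 ,   0.        , 315.37252724],
       [  0.        , 362.4820441 , 196.69261108],
       [  0.        ,   0.        ,   1.        ]]), 'k1': 0.0060670183043569255, 'position': array([ 61.58843788, 484.29713285, 656.82272297]), 'rotation': array([ 0.86576092, -0.01225824, -2.44020282])}
top {'K': array([[440.12763197,   0.        , 313.47270429],
       [  0.        , 440.12763197, 199.86040628],
       [  0.        ,   0.        ,   1.        ]]), 'k1': -0.10332674961368692, 'position': array([ 389.05480639,   13.33010801, 1116.38208038]), 'rotation': array([ 0.08108007, -0.01684705, -1.57599275])}
{'t': 0.1, 'qpos': array([ 9.70809644e-01,  3.26876264e-01, -1.93489612e-01,  1.05196958e+00,
       -4.91081483e-06,  1.43661030e+00]), 'joint_velocities': array([ 0.00036313, -0.00120528,  0.00162385,  0.00082422,  0.00121663,
       -0.00019513]), 'effort': array([ 1.14548726e-03, -4.44237149e+01,  2.63038123e+01,  7.83800147e-03,
       -8.35244782e-05,  1.43485761e-05]), 'tcp_pos': array([246.71861714, 490.98577518, 230.57440448]), 'orientation': array([-3.14006670e+00, -2.01044285e-04,  2.67579185e+00]), 'contact_force': array([ 0.5389198 ,  0.04486074, -0.42075956]), 'wrist_torque': array([-0.00875149, -0.02007069, -0.01248965]), 'gripper_force': 0.0, 'opening': 1.0036501930237796}
```

View pics/top0.png

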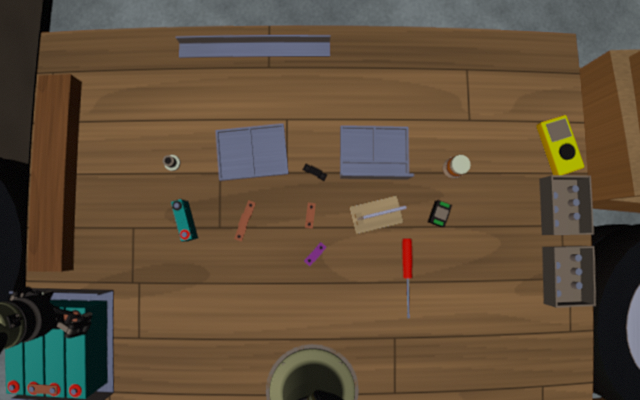

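View pics/side0.png

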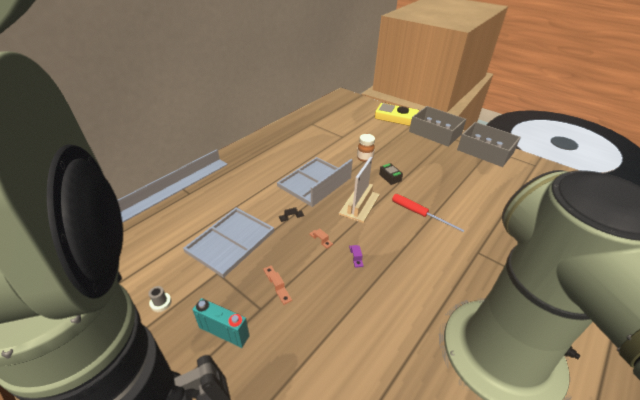

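The scene, by top-view pixel:
- **Cell:** the wanted one is the lone teal cell at (184,220). The four packed cells at (60,350) are look-alikes.
- **Short busbar:** the copper bar at (310,215). The purple (315,254) and black (315,172) bars are look-alikes.
- **Long busbar:** (245,220).
- **Relay:** (440,213). The yellow meter at (561,145) is not it.
- **Plate:** in the rack at (378,212).
- **Plain tray:** (252,152). The far shelf at (254,47) is not it.
- **Backboard tray:** (375,152), with its board towards the robot.

I'll check these in one close crop.

```bash
cat > h.py <<'E'
import numpy as np, cv2
from scipy.spatial.transform import Rotation as Ro
from bench import bot, solve_ik, imaging
CM={n:imaging.camera_model(n) for n in("side","top")}
def Rc(n): return Ro.from_euler('xyz',CM[n]['rotation']).as_matrix()
def rays(n,px):
    c=CM[n]; px=np.atleast_2d(np.float64(px)).reshape(-1,1,2)
    u=cv2.undistortPoints(px,c['K'],np.array([c['k1'],0,0,0.]))[:,0]
    return np.c_[u[:,0],-u[:,1],-np.ones(len(u))]@Rc(n).T
def onz(n,px,z):
    d=rays(n,px); p=CM[n]['position']; return p+d*((z-p[2])/d[:,2])[:,None]
def proj(n,P):
    c=CM[n]; q=(np.atleast_2d(P)-c['position'])@Rc(n); q=q*[1,-1,-1]
    return cv2.projectPoints(q.reshape(-1,1,3),np.zeros(3),np.zeros(3),c['K'],np.array([c['k1'],0,0,0.]))[0][:,0]
def tri(a,b): # top px, side px -> point, miss distance
    d1=rays('top',a)[0];d2=rays('side',b)[0];p1=CM['top']['position'];p2=CM['side']['position']
    s=np.linalg.lstsq(np.c_[d1,-d2],p2-p1,rcond=None)[0]; A=p1+s[0]*d1;B=p2+s[1]*d2
    return (A+B)/2,np.linalg.norm(A-B)
def blobs(img,lo,hi,roi,amin=8):
    """HSV mask blobs in roi (x0,y0,x1,y1): list of (area,centroid,contour), biggest first"""
    x0,y0,x1,y1=roi; m=cv2.inRange(cv2.cvtColor(img,cv2.COLOR_BGR2HSV),np.array(lo),np.array(hi))
    k=np.zeros_like(m);k[y0:y1,x0:x1]=m[y0:y1,x0:x1]
    out=[]
    for c in cv2.findContours(k,cv2.RETR_EXTERNAL,cv2.CHAIN_APPROX_NONE)[0]:
        f=cv2.drawContours(np.zeros_like(m),[c],-1,255,-1); M=cv2.moments(f,True)
        if M['m00']>=amin: out.append((M['m00'],np.array([M['m10'],M['m01']])/M['m00'],c[:,0].astype(float)))
    return sorted(out,key=lambda b:-b[0])
E
python3 - <<'E'
from h import *
t=cv2.imread('pics/top0.png');s=cv2.imread('pics/side0.png')
a=cv2.resize(t[118:258,155:480],(800,345),interpolation=cv2.INTER_CUBIC)
b=cv2.resize(s[130:350,145:465],None,fx=1.16,fy=1.16,interpolation=cv2.INTER_CUBIC)
o=np.zeros((600,800,3),np.uint8);o[:345]=a;o[345:345+255,:b.shape[1]]=b[:255];cv2.imwrite('pics/crop.png',o)
S=dict(copper=((3,90,90),(11,255,255)),teal=((80,120,40),(98,255,255)),green=((50,100,50),(75,255,255)),red=((170,120,100),(180,255,255)))
for k,(lo,hi) in S.items():
  for n,im,roi in(('top',t,(150,190,480,250)),('side',s,(190,150,420,350))):
    for A,c,_ in blobs(im,lo,hi,roi)[:4]: print(k,n,A,c.round(1),onz(n,c,4)[0].round(0))
E
```

```text
copper top 350.0 [244.2 220.2] [428. 169.   4.]
copper top 209.0 [309.8 215.3] [440.   4.   4.]
copper top 46.0 [406.8 242.7] [ 369. -242.    4.]
copper side 398.0 [277.5 284.3] [424. 170.   4.]
copper side 192.0 [321.6 237.3] [440.   1.   4.]
copper side 85.0 [405.  202.3] [ 350. -250.    4.]
teal top 287.0 [181.3 217.4] [436. 330.   4.]
teal top 17.0 [190.1 237.3] [386. 307.   4.]
teal side 994.0 [217.6 322.7] [449. 311.   4.]
green top 49.0 [438.2 222. ] [ 421. -325.    4.]
green top 40.0 [444.2 204.4] [ 466. -342.    4.]
green side 21.0 [396.3 173.6] [ 436. -350.    4.]
green side 14.0 [386.3 165.1] [ 482. -367.    4.]
red top 11.0 [182.9 234.5] [393. 325.   4.]
```

View pics/crop.png

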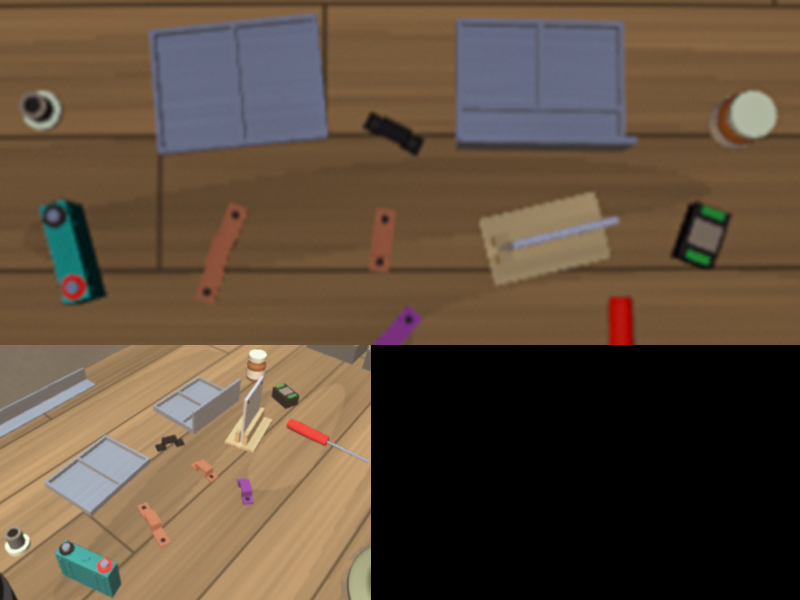

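The crop confirms the choices:
- **Cell:** studs at top px (176.5,205) and red (184.7,235).
- **Copper bars:** (244,220) and (310,215).
- **Plate:** its upper edge runs from about (362,218) to (406,207).
- **Relay:** green connectors at (438,222) and (444,204).

Next I'll measure these and the trays.

```bash
python3 - <<'E'
from h import *
t=cv2.imread('pics/top0.png');s=cv2.imread('pics/side0.png')
hs=cv2.cvtColor(t,cv2.COLOR_BGR2HSV);hss=cv2.cvtColor(s,cv2.COLOR_BGR2HSV)
print('hsv tray',hs[140,235],hs[160,270],hs[145,355],hs[170,375],'plate',hs[211,390],'side tray',hss[240,225],hss[178,305],'plate',hss[175,363],'rack',hs[225,365],'stud',hs[205,176],hs[235,185])
# bars: PCA of mask on z
for nm,roi in(('long',(225,195,265,245)),('short',(300,200,320,230))):
    A,c,k=blobs(t,(3,90,90),(11,255,255),roi)[0]
    (rc,rs,ra)=cv2.minAreaRect(onz('top',k,4)[:,:2].astype(np.float32)); print(nm,'rect',np.round(rc,1),np.round(rs,1),round(ra,1))
for nm,rs_ in(('cell tray',(205,115,295,188)),('ctl tray',(330,115,420,185))):
    b=blobs(t,(105,20,60),(130,140,255),rs_)[0]
    w=onz('top',b[2],14)[:,:2].astype(np.float32); rc=cv2.minAreaRect(w); print(nm,b[0],np.round(rc[0],1),np.round(rc[1],1),round(rc[2],2))
    h=cv2.approxPolyDP(cv2.convexHull(b[2].astype(np.float32)),4,True)[:,0]; print(h.tolist(),onz('top',h,14)[:,:2].round(0).tolist())
b=blobs(t,(105,5,90),(130,140,255),(355,195,412,225))
for A,c,k in b[:3]:
    r=cv2.minAreaRect(k.astype(np.float32)); print('plate top',A,c,r, k[k[:,0].argmin()],k[k[:,0].argmax()])
for A,c,k in blobs(s,(100,0,70),(130,60,255),(330,140,375,215))[:3]:
    print('plate side',A,c,cv2.approxPolyDP(cv2.convexHull(k.astype(np.float32)),2,True)[:,0].tolist())
g=blobs(t,(50,100,50),(75,255,255),(420,190,460,235)); gs=blobs(s,(50,100,50),(75,255,255),(370,150,420,190))
P=[tri(g[0][1],gs[0][1]),tri(g[1][1],gs[1][1])]; print('relay conn',P,[onz('top',x[1],32)[0].round(1) for x in g[:2]])
# washers
def wash(im,n,c0,r=8):
    x,y=c0; hsv=cv2.cvtColor(im,cv2.COLOR_BGR2HSV)[y-r:y+r+1,x-r:x+r+1].astype(int)
    nt=((hsv[...,0]<75)|(hsv[...,0]>105)|(hsv[...,1]<90))
    return hsv
for n,lo,hi,roi in(('red top',(165,100,60),(180,255,255),(170,225,195,245)),('red2 top',(0,120,60),(5,255,255),(170,225,195,245))): print(n,[(a,c) for a,c,_ in blobs(t,lo,hi,roi,3)])
for lo,hi in(((165,100,60),(180,255,255)),((0,120,60),(4,255,255))): print('red side',[(a,c) for a,c,_ in blobs(s,lo,hi,(222,305,250,335),3)])
kt=blobs(t,(80,120,40),(98,255,255),(165,195,200,245))
o=np.zeros((600,800,3),np.uint8)
for i,(im,x,y,w,h) in enumerate(((t,165,195,40,50),(s,190,290,62,60),(s,325,140,60,80),(t,345,190,66,45))):
    c=cv2.resize(im[y:y+h,x:x+w],None,fx=6 if i<2 else 3.6,fy=6 if i<2 else 3.6,interpolation=cv2.INTER_CUBIC)
    X,Y=((0,0),(300,0),(0,310),(300,370))[i]; hh=min(c.shape[0],600-Y); o[Y:Y+hh,X:X+c.shape[1]]=c[:hh]
cv2.imwrite('pics/crop2.png',o)
E
```

```text
hsv tray [114  57 129] [116  55 129] [114  56 131] [115  57 129] plate [116  39 158] side tray [108  30 188] [107  26 183] plate [ 13  51 129] rack [ 18  90 142] stud [113  60 136] [109  72 127]
long rect [428.7 169.9] [ 23.6 104.4] 69.9
short rect [440.1   3.6] [20.4 64.6] 83.4
cell tray 3417.0 [602.2 151.6] [129.1 174. ] 5.28
[[282.0, 124.0], [287.0, 173.0], [219.0, 178.0], [217.0, 130.0]] [[673.0, 74.0], [547.0, 61.0], [535.0, 233.0], [659.0, 240.0]]
ctl tray 3355.0 [ 603.4 -165.3] [184.1 129.5] 89.92
[[341.0, 126.0], [407.0, 127.0], [412.0, 175.0], [342.0, 175.0]] [[668.0, -77.0], [666.0, -248.0], [541.0, -257.0], [541.0, -78.0]]
plate top 93.0 [384.05376344 211.88172043] ((384.44122314453125, 211.7647247314453), (2.1828205585479736, 42.20119857788086), 75.96376037597656) [364. 216.] [405. 207.]
plate side 56.0 [336.69642857 168.46428571] [[350.0, 160.0], [330.0, 175.0], [330.0, 168.0]]
plate side 39.0 [363.35897436 167.46153846] [[370.0, 158.0], [357.0, 176.0]]
relay conn [(array([ 420.79216074, -316.99620949,   29.61643183]), np.float64(0.49530013138968493)), (array([ 464.86399981, -333.57860015,   29.96774608]), np.float64(0.7157840367939754))] [array([ 420.5, -316.4,   32. ]), array([ 464.4, -333.1,   32. ])]
red top [(13.0, array([183.30769231, 234.07692308]))]
red2 top [(76.0, array([184.40789474, 234.21052632]))]
red side [(4.0, array([231.25, 317.5 ]))]
red side [(80.0, array([235.4125, 320.8   ]))]
```

View pics/crop2.png

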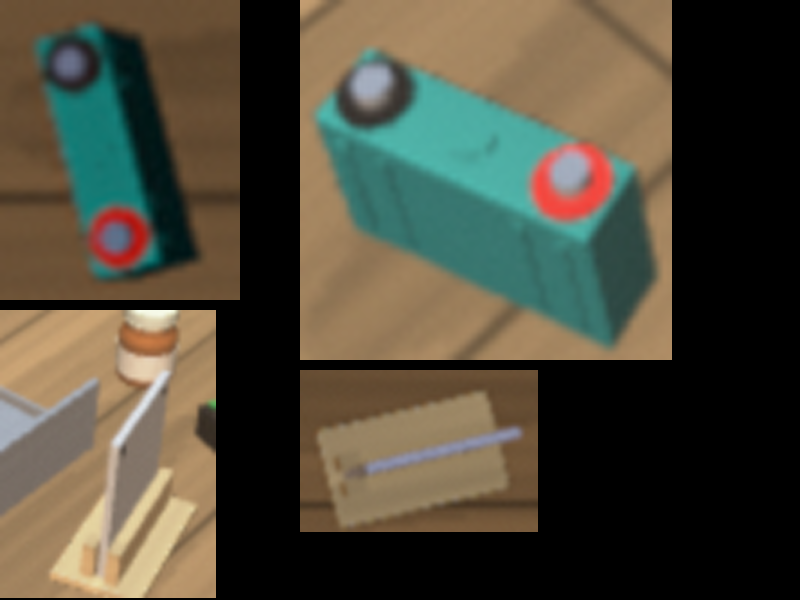

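The crop shows the cell washers at top (176.6,205.3) and (184.8,234.5), and at side (202.5,305) and (235.3,320.3). The plate's upper-edge ends are at top (363,217.5) and (406.5,207.5), and at side (357.5,177) and (371.4,158).

```bash
python3 - <<'E'
from h import *
t=cv2.imread('pics/top0.png');s=cv2.imread('pics/side0.png')
f=lambda p:(p[0].round(1).tolist(),round(p[1],1))
print('washers',f(tri((176.3,205),(202.2,304.7))),f(tri((184.5,234.2),(235,320.3))), onz('top',[(176.3,205),(184.5,234.2)],66).round(1).tolist())
print('plate top ends',f(tri((363,217),(357.2,176.5))),f(tri((406.3,207.3),(371,157.6))))
pts=onz('top',[(363,217),(406.3,207.3),(384.3,211.8)],128);print(pts.round(1).tolist())
b=blobs(t,(14,50,110),(22,120,255),(345,190,412,240))
for A,c,k in b[:2]:
  for z in(4,8):
    r=cv2.minAreaRect(onz('top',k,z)[:,:2].astype(np.float32));print('rack',z,A,np.round(r[0],1),np.round(r[1],1),round(r[2],1))
# ctl tray edges
k=blobs(t,(105,20,60),(130,140,255),(330,115,420,185))[0][2]
for nm,sel,off in(('far',(k[:,1]<130)&(k[:,0]>345)&(k[:,0]<404),(0,-.5)),('left',(k[:,0]<346)&(k[:,1]>130)&(k[:,1]<172),(-.5,0)),('right',(k[:,0]>403)&(k[:,1]>130)&(k[:,1]<170),(.5,0))):
    w=onz('top',k[sel]+off,14)[:,:2]; l=cv2.fitLine(w.astype(np.float32),cv2.DIST_HUBER,0,.01,.01).ravel();print(nm,l.round(3))
nb=k[(k[:,1]>173)&(k[:,0]>345)&(k[:,0]<404)]+(0,.5); print('near board z66',onz('top',nb,66)[:,0].mean())
# side hull corners of trays
for nm,roi in(('cell',(180,205,278,278)),('ctl',(270,150,356,206))):
    q=blobs(s,(95,5,70),(125,80,255),roi)
    print(nm,q[0][0],cv2.approxPolyDP(cv2.convexHull(q[0][2].astype(np.float32)),3,True)[:,0].tolist())
for P in [(659,240,14),(673,74,14),(547,61,14),(535,233,14),(669,-77,14),(669,-250,14)]: print(P,proj('side',P).round(1))
E
```

```text
washers ([462.5, 323.9, 68.0], np.float64(1.7)) ([393.0, 304.1, 65.3], np.float64(0.4)) [[463.2, 325.1, 66.0], [393.1, 304.0, 66.0]]
plate top ends ([429.2, -115.4, 130.2], np.float64(1.9)) ([452.6, -214.9, 123.3], np.float64(1.7))
[[430.1, -115.2, 128.0], [451.6, -214.3, 128.0], [441.6, -163.7, 128.0]]
rack 4 1266.0 [ 441.4 -164.9] [ 73.7 128.4] 14.1
rack 8 1266.0 [ 441.2 -164.3] [ 73.4 127.9] 14.1
far [ 2.10000e-02  1.00000e+00  6.68073e+02 -1.64000e+02]
left [ 1.00000e+00 -1.20000e-02  6.03014e+02 -7.51040e+01]
right [ 1.00000e+00 -2.80000e-02  6.06631e+02 -2.47325e+02]
near board z66 532.1660008822529
cell 2679.0 [[272.0, 227.0], [223.0, 273.0], [184.0, 248.0], [235.0, 208.0]]
ctl 912.0 [[347.0, 162.0], [310.0, 201.0], [278.0, 182.0], [316.0, 161.0]]
(659, 240, 14) [[184.5 246.2]]
(673, 74, 14) [[235.5 207.6]]
(547, 61, 14) [[272.9 227.3]]
(535, 233, 14) [[220.6 272.2]]
(669, -77, 14) [[277.2 181.6]]
(669, -250, 14) [[316.  156.1]]
```

All measured, with heights agreeing across the two views. I'll start with the cell.

```bash
cat >> h.py <<'E'
D=np.deg2rad
TC=(np.array([602.2,151.6]),D(5.4)); TK=(np.array([600.2,-161.2]),D(-1.15))
def loc(tray,x,y):
    (c,a)=tray; return c+np.array([x*np.cos(a)-y*np.sin(a),x*np.sin(a)+y*np.cos(a)])
def best(xy,yaw,z):
    o=[]
    for k in(-1,0,1):
        r=[np.pi,0,yaw+k*np.pi]; q=solve_ik([*xy,z],r)
        if q is not None: o.append((abs(q[5]),k,r))
    return min(o,key=lambda v:v[0])[2]
def st(m=''):
    s=bot.get_state(); print(m,'t%.1f'%s['t'],s['tcp_pos'].round(1),'open%.3f'%s['opening'],'gf%.0f'%s['gripper_force'],'F',s['contact_force'].round(1)); return s
def pick(xy,yaw,z,pre,effort,hov=60,up=150):
    r=best(xy,yaw,z+hov); bot.grip(pre); bot.move_ptp([*xy,z+hov],r); st('hover')
    hit=bot.movel([*xy,z],max_speed=120,threshold=15); st(f'down {hit}')
    bot.grip(0,effort); st('grip'); bot.movel([*xy,up],max_speed=200); st('lift')
def place(xy,yaw,z,rel,hov=40,up=150):
    r=best(xy,yaw,up); bot.move_ptp([*xy,up],r)
    bot.movel([*xy,z+8],max_speed=150); bot.dwell(.2); st('above')
    hit=bot.movel([*xy,z-3],max_speed=15,threshold=4); st(f'touch {hit}')
    bot.grip(rel); st('open'); bot.movel([*xy,up],max_speed=200); st('up')
E
python3 - <<'E'
from h import *
pick((428.2,314.5),D(16.7),36,.65,60)
cv2.imwrite('pics/side1.png',imaging.capture('side'))
place(loc(TC,0,42.5),TC[1],40,.6)
cv2.imwrite('pics/side2.png',imaging.capture('side'))
E
```

```text
hover t1.6 [428.3 315.1  96.4] open0.648 gf0 F [ 0.7 -0.2  0.5]
down False t2.3 [428.3 315.1  36.4] open0.652 gf0 F [ 0.4 -0.5 -0.4]
grip t2.6 [429.  314.9  37.1] open0.314 gf60 F [-1.5 -0.7  6.1]
lift t3.4 [427.2 314.  148.8] open0.314 gf59 F [ 0.5 -0.6 -4. ]
above t5.3 [599.1 194.2  49.3] open0.321 gf59 F [-0.1  0.7 -3.2]
touch True t5.8 [598.1 193.8  41.1] open0.318 gf60 F [-0.4 -0.6  4.9]
open t6.2 [596.6 193.5  39.5] open0.599 gf0 F [-0.2  0.3 -0.2]
up t6.9 [597.6 193.8 149.1] open0.601 gf0 F [ 0.5  0.4 -1. ]
```

View pics/side2.png

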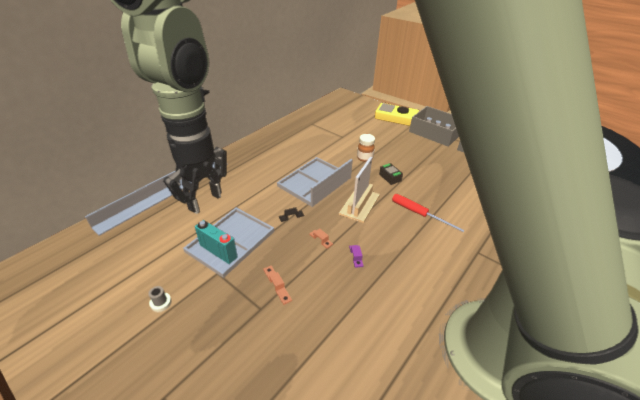

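The side view shows the cell standing upright in the near-left compartment at (215,240). Next is the long bar.

```bash
python3 - <<'E'
from h import *
pick((428.5,168.7),D(-20.1),4,.5,40)
place(loc(TC,0,-42.5),TC[1],8.5,.45)
cv2.imwrite('pics/side3.png',imaging.capture('side')[120:330,140:460])
E
```

```text
hover t8.0 [430.7 169.1  64.8] open0.500 gf0 F [ 0.4 -0.6  0.2]
down False t8.6 [429.5 168.9   4.3] open0.497 gf0 F [-0.7 -0.4 -0.1]
grip t8.9 [429.6 168.9   4.9] open0.225 gf40 F [0.3 0.5 6.1]
lift t9.8 [427.6 168.5 149.1] open0.218 gf39 F [ 0.5 -0.4 -0.2]
above t11.8 [607.  109.4  17.5] open0.224 gf39 F [ 0.5  0.5 -1.2]
touch True t12.4 [606.1 109.2   9. ] open0.221 gf40 F [-0.3 -0.3  4.2]
open t12.7 [605.1 109.2   8.1] open0.449 gf0 F [ 0.6  0.6 -0.4]
up t13.6 [605.4 109.3 148.9] open0.449 gf0 F [0.6 0.4 0.2]
```

View pics/side3.png

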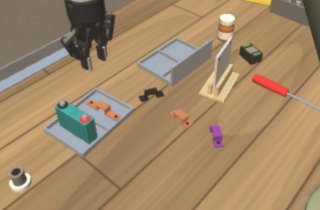

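The side view shows the long bar lying flat in the second compartment of the plain tray. Next are the relay and the short bar.

```bash
python3 - <<'E'
from h import *
pick((442.5,-324.8),D(-20.8),13,.75,40)
place(loc(TK,20.5,-42.5),TK[1],17.5,.62)
pick((440.1,3.6),D(-6.6),4,.5,40)
place(loc(TK,20.5,42.5),TK[1],8.5,.45)
cv2.imwrite('pics/side4.png',cv2.resize(imaging.capture('side')[120:280,240:440],None,fx=3,fy=3))
cv2.imwrite('pics/top4.png',imaging.capture('top'))
E
```

```text
hover t15.7 [ 443.2 -324.2   73.2] open0.748 gf0 F [ 1.1 -0.5 -0.2]
down False t16.3 [ 442.9 -324.7   13.3] open0.750 gf0 F [ 0.3 -0.6 -0.8]
grip t16.7 [ 443.3 -325.5   14.1] open0.456 gf42 F [-0.4  0.1  6.7]
lift t17.5 [ 441.7 -324.1  148.8] open0.460 gf41 F [ 0.4 -0.  -1.9]
above t19.6 [ 620.6 -204.4   26.7] open0.455 gf41 F [-0.3 -0.2 -1.4]
touch True t20.1 [ 619.8 -204.1   18.2] open0.462 gf42 F [-0.7 -0.4  3.2]
open t20.4 [ 618.8 -203.6   16.9] open0.623 gf0 F [-0.2 -0.7  1.1]
up t21.2 [ 619.1 -203.8  148.8] open0.617 gf0 F [ 0.6 -0.5 -0.7]
hover t22.6 [442.2   2.9  64.7] open0.498 gf0 F [ 1.3  0.6 -0.4]
down False t23.2 [440.8   3.2   4.2] open0.502 gf0 F [ 0.7 -0.5  0.9]
grip t23.6 [441.1   3.4   4.9] open0.221 gf40 F [0.3 0.4 7.3]
lift t24.4 [439.3   3.8 149.2] open0.226 gf39 F [-0.8  0.5 -1.4]
above t26.6 [ 622.3 -119.3   17.6] open0.224 gf39 F [ 0.  -0.5 -1.2]
touch True t27.1 [ 621.5 -119.1    8.9] open0.225 gf40 F [-0.9  0.2  4. ]
open t27.4 [ 620.6 -118.9    8. ] open0.451 gf0 F [ 0.5  0.  -1. ]
up t28.3 [ 620.7 -118.9  148.9] open0.449 gf0 F [-0.9  0.2 -0.3]
```

View pics/side4.png

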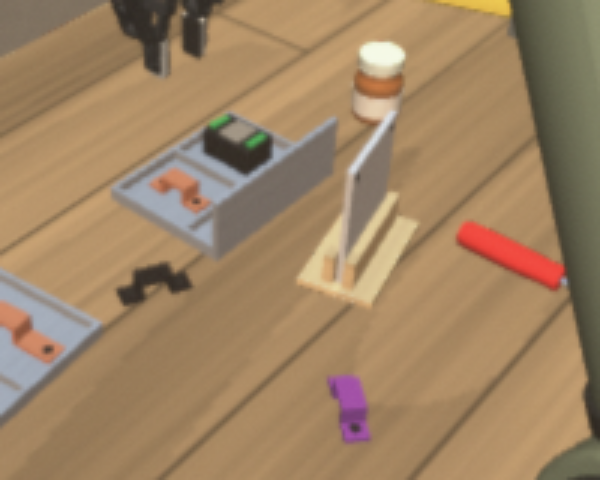

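The side view shows the relay standing with its connectors up and the short bar flat, both in their compartments. I'll pick the plate now.

```bash
cat >> h.py <<'E'
def prot(yaw,t,sg): return Ro.from_euler('z',yaw)*Ro.from_euler('y',-t)*Ro.from_euler('z',sg*np.pi/2)*Ro.from_euler('x',np.pi)
def eul(R): return R.as_euler('xyz')
def ptcp(xf,zf,t,h,y=0): # TCP for foot at tray-local xf, world height zf, lean t
    return [*loc(TK,xf-h*np.sin(t),y),zf+h*np.cos(t)]
E
python3 - <<'E'
from h import *
P=(441.4,-164.5)
for sg in(1,-1):
    a=solve_ik([*P,100],eul(prot(D(13.4),0,sg))); b=solve_ik(ptcp(-33,4,D(24),92),eul(prot(TK[1],D(24),sg)))
    print(sg,None if a is None else a.round(2),None if b is None else b.round(2))
    if a is not None and b is not None and max(abs(a[5]),abs(b[5]))<2.6: s=sg
print('use',s)
bot.grip(.6); bot.movel([*bot.get_state()['tcp_pos'][:2],230]); bot.move_ptp([*P,170],eul(prot(D(13.4),0,s)));st('hover')
print(bot.movel([*P,100],max_speed=70,threshold=10)); st('down')
bot.grip(0,40); bot.dwell(.2); st('grip'); bot.movel([*P,150],max_speed=50); st('l1'); bot.movel([*P,240],max_speed=120); st('lift')
open('sg','w').write(str(s))
i=imaging.capture('side')[30:270,240:460]; j=imaging.capture('top')[120:260,290:460]
o=np.zeros((480,800,3),np.uint8); o[:,:440]=cv2.resize(i,(440,480)); o[:296,440:]=cv2.resize(j,(360,296)); cv2.imwrite('pics/pl.png',o)
E
```

```text
1 [-0.51  0.32 -0.58  0.67 -0.    0.82] [-0.54  0.28 -0.81  0.11  0.2   1.09]
-1 [-0.51  0.32 -0.58  0.67  0.   -2.32] [-0.54  0.28 -0.81  0.11  0.2  -2.05]
use -1
hover t31.1 [ 441.6 -164.5  169.9] open0.600 gf0 F [-0.5 -0.9 -0.1]
False
down t32.3 [ 441.7 -164.7  100.4] open0.601 gf0 F [ 0.4 -1.5  0.4]
grip t32.9 [ 441.7 -164.7  100.3] open0.064 gf42 F [-0.7  0.5  5.1]
l1 t34.1 [ 441.1 -164.3  149.7] open0.062 gf41 F [-0.7 -1.  -2.5]
lift t35.0 [ 440.9 -164.3  239.3] open0.064 gf41 F [-0.2 -0.2 -1.7]
```

View pics/pl.png

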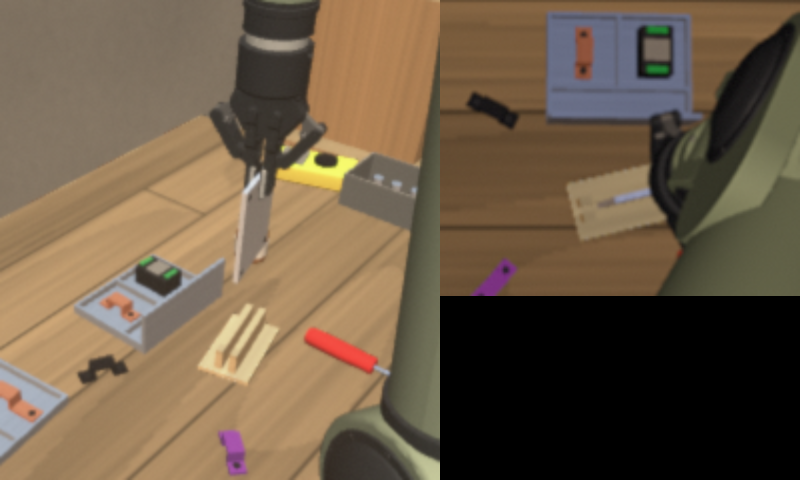

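The plate is held squarely and clear of the rack. Next I'll lower it with a slight lean, set the foot down, tilt about the foot, and release.

```bash
python3 - <<'E'
from h import *
s=int(open('sg').read()); h=92.3; xf=-33.5; t0=D(14)
R=eul(prot(TK[1],t0,s))
bot.move_ptp(ptcp(xf,130,t0,h),R); st('over')
bot.movel(ptcp(xf,14,t0,h),max_speed=100); bot.dwell(.2); st('above'); print(ptcp(xf,14,t0,h))
hit=bot.movel(ptcp(xf,1,t0,h),max_speed=12,threshold=4); q=st(f'touch {hit}')
z=q['tcp_pos'][2]-h*np.cos(t0); print('foot z est',z)
i=imaging.capture('side')[90:240,250:400]; j=imaging.capture('top')[110:200,320:430]
o=np.zeros((450,800,3),np.uint8); o[:,:450]=cv2.resize(i,(450,450)); o[:286,450:]=cv2.resize(j,(350,286)); cv2.imwrite('pics/pl2.png',o)
E
```

```text
over t35.6 [ 543.3 -159.5  218.4] open0.059 gf41 F [ 0.2 -0.2 -2.6]
above t37.1 [ 544.7 -160.2  104.1] open0.060 gf41 F [-0.1 -1.  -1.9]
[np.float64(544.3818542761968), np.float64(-160.07950754103047), np.float64(103.55829553527447)]
touch True t37.9 [ 544.3 -160.    94.2] open0.061 gf42 F [-1.3  0.6  5.2]
foot z est 4.610185563610614
```

View pics/pl2.png

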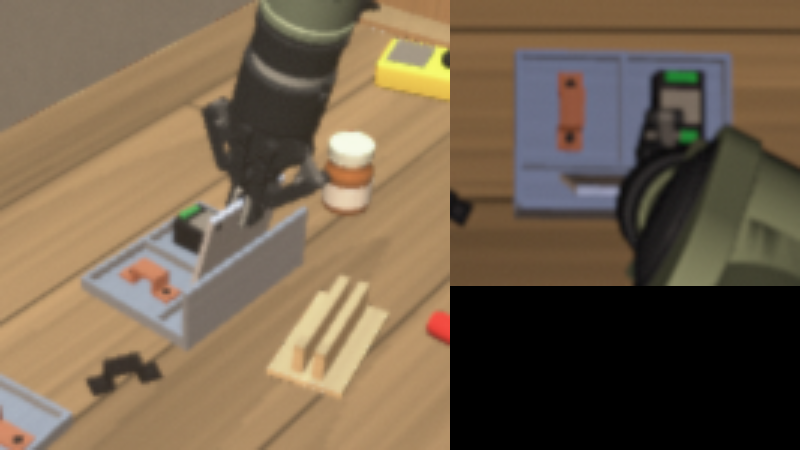

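The foot is on the channel floor: its estimated height is 4.6 mm, where the rail top would read 14. I'll tilt the plate back until it touches the board.

```bash
python3 - <<'E'
from h import *
s=int(open('sg').read()); h=92.3; xf=-33.5
for d in(17,20,22,23.5):
    t=D(d); hit=bot.movel(ptcp(xf,4.3+3*np.sin(t),t,h),eul(prot(TK[1],t,s)),max_speed=25,threshold=8); st(f'{d} {hit}')
    if hit: break
bot.grip(.2); bot.dwell(.3); st('rel'); bot.grip(.35); q=bot.get_state()
R=Ro.from_euler('xyz',q['orientation']).as_matrix(); p=q['tcp_pos']-60*R[:,2]
print(bot.movel(p,max_speed=60,threshold=10)); st('ret'); bot.movel([p[0],p[1],260]); bot.move_ptp([420,100,330],[np.pi,0,0]); st('away')
i=imaging.capture('side'); j=imaging.capture('top'); cv2.imwrite('pics/side9.png',i); cv2.imwrite('pics/top9.png',j)
i=i[120:240,250:380]; j=j[110:200,200:430]
o=np.zeros((600,800,3),np.uint8); o[:285,:728]=cv2.resize(j,(728,285)); o[290:600,:336]=cv2.resize(i,(336,310)); cv2.imwrite('pics/pl3.png',o)
E
```

```text
17 False t38.2 [ 539.2 -159.9   93.3] open0.059 gf41 F [ 0.1  0.1 -1.7]
20 False t38.6 [ 535.1 -160.    92. ] open0.062 gf41 F [ 1.   0.4 -2.2]
22 False t38.9 [ 532.2 -159.9   91. ] open0.061 gf41 F [ 0.9  0.3 -2.1]
23.5 False t39.1 [ 530.9 -160.2   90.7] open0.060 gf40 F [ 3.4 -0.4 -2.1]
rel t39.7 [ 529.8 -159.8   90.1] open0.202 gf0 F [ 0.2  0.  -0. ]
False
ret t41.1 [ 505.9 -159.2  144.8] open0.352 gf0 F [0.3 0.5 0.5]
away t43.1 [420.   99.6 329.1] open0.352 gf0 F [0.5 0.  0. ]
```

View pics/pl3.png

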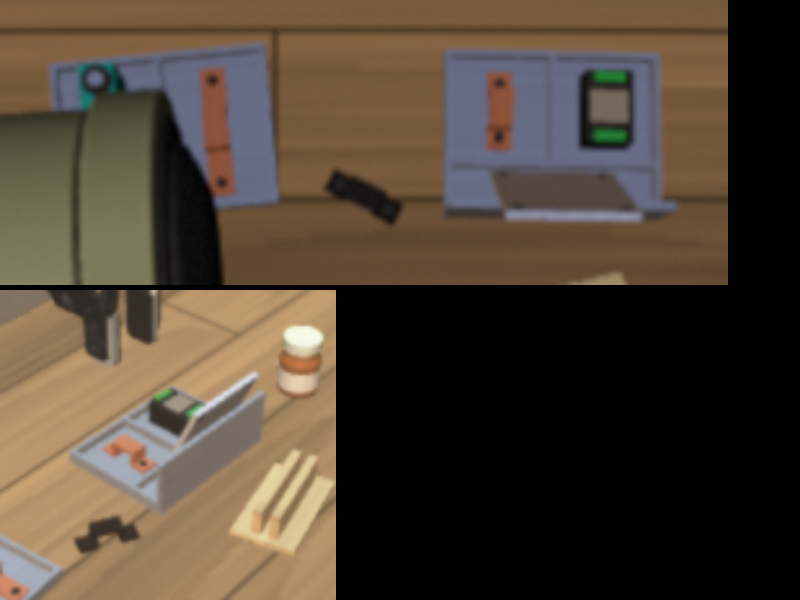

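The plate leans squarely on the backboard with its foot by the toe rail. The relay and both bars are flat in their compartments, and the jar stands where it was.

```bash
python3 -c "
from bench import bot
print(bot.sign_off())"
```

```text
the job is handed in; nothing more can be done
None
```

Both kits are made up and the job is handed in at about 43 s of the 128 s allowed: cell and long busbar in the plain tray; relay, short busbar and leaning end plate in the backboard tray.

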